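Retrieve the shaker cap shut in the wrong snack compartment

ROBOT

A 6-joint arm with a two-finger parallel gripper is mounted at the origin on the work surface. World frame = base frame: x ahead of the robot, y to its left, z up, the work surface at z = 0. Lengths are in m, angles in degrees, forces in N, time in s.
With the tool pointing down it reaches from about 0.375 to 0.9 m from the base axis. Payload 3.1 kg.
Tool frame: the origin (TCP) lies on the centre line of the jaws, within the pads' length; the fingertips stand 19 mm ahead of it and the grasp point (between the pads) is the TCP (tips_ahead is the distance from the TCP to the fingertips, in m); z points along the fingers, y is the line along which they close (so a half turn about z gives the same grasp; the last joint's range is limited). The gripper opens to 87 mm and grips with 3 to 60 N. Pads are 19 mm wide; open, the fingers measure 117 mm over their backs; the gripper's body (75 mm by 190 mm) begins 51 mm behind the grasp point.
Start: joints at [59.33, 30.224, 82.088, -0, 67.689, -10.227], TCP at [0.218, 0.586, 0.242] pointing down, gripper open.
Joint ranges: [-176.69, 176.69], [-43.24, 126.21], [12.49, 139.97], [-82, 262], [0, 151.66], [-163.58, 163.58]. Speed limits (degrees/s): [159.86, 159.86, 180, 180, 180, 180].

INTERFACE

Orientations are given as a 3x3 rotation matrix whose columns are the frame's x, y, z axes.
In Python, from rig import read_state, capture, hand_in, trace, landmark_of, tips_ahead gives the robot as it stands.
- The arm moves only by the shell command python3 -m jog 'ROWS'. ROWS is JSON, a list of rows, each an object of numbers: "tx", "ty", "tz": the shift along the tool's x, y, z in cm; "roll": the turn about the tool's z in rad; "jaw": the opening, from 0 (shut) to 1 (fully open). A call has 1 to 8 rows; each row shifts and turns the commanded pose from where the row before left it, along the tool's axes as they then stand; what a row does not reach is not made up. A row lasts 1/10 s, in which the tool goes at most 50 mm and 8.59 degrees, less where a joint would pass 70% of its speed; a pose out of reach is approached as far as the arm can. A call with a gripper value outside its range is refused whole. The fingers move at their own pace and stop on an object; the grip force is fixed at half the most. Time passes only in rows, so rows that do not move let the fingers close. It gives the time, the measured TCP pose, the force, the opening and the grip force at its end, in the units of the state.
- read_state(): the state, without advancing time (a new reading comes with each control period).
- capture(name): name is "scene" or "top" or "wrist"; returns a dict with "img" (384x512x3 uint8, red, green, blue), "vertical_fov" (degrees; the focal length in pixels is half the picture's height over the tangent of half this angle, whatever the lens; pixels are square), "cx", "cy" (the principal point, pixels), "k1" (the pictures are not rectified: a ray, as slopes to the right and down, at radius r is drawn at 1 + k1 r^2 times it, then the intrinsics apply), "cam_to_world" (4x4, takes a point from camera to world coordinates); the wrist camera has in their place "tool_from_camera" (4x4, takes a point from camera to tool coordinates, whose origin is the TCP and whose axes are the flange's). Camera axes: x right, y up, looking along -z (the intrinsics and any distortion apply to the point x, -y, -z); pixel columns grow to the right and rows downward; lengths in m; the calibration is good to about 2 mm. A picture is of the moment at which its call begins: read the wrist's pose just before it. There is no depth.
- hand_in(): hands the job in; it is judged then, once.
Trained networks look in the newest picture that a camera, given by its name, has taken for a name from the list of things; names that differ only in an ending like _2 or _b are one class to them, and where a whole thing is asked for, a point or a joint stands for the part that bears it (a point fixed in the world has none). Each returns a list of dicts, best first, with "p" (0 to 1); they miss things now and then, are a little off and sometimes report something else, mostly with a low value. They report only what shows in the picture. A call takes as long as a camera call. They do not tell look-alikes from the thing itself.
- trace(camera, thing): "pixels" (384x512 bool, what is visible of it) and "bbox" ([left, top, width, height] in pixels, round what is visible of it).
- landmark_of(camera, thing): "point" ([row, column] in pixels: a listed point, or the origin of a listed thing).
The state is a dict: "time_s": time; "joint_positions": joint angles; "qvel": joint speeds; "tau": joint torques, N m; "position": TCP position; "tcp_rot": TCP orientation; "force": force on the tool from outside, world axes, zero at the start; "moment": the same for the moment, N m; "opening": opening from 0.0 (shut) to 1.0 (fully open); "grasp_force": force on a finger pad.
Only numpy, scipy, OpenCV 4.12 (cv2) and the standard library are available. Lean on these libraries where they do the work, as an engineer would, in place of code of your own. Each camera call takes 0.05 s, during which the arm holds its last target. There are 200 camera calls.

TASK

The copper shaker cap has been shut into one of the two lidded snack compartments by mistake. With the pin tool, press the recessed release of the compartment that holds the cap, so that its lid pops open, and put the pin back in its stand; leave the other compartment shut. Take the cap out and set it down upright, wholly on the cork coaster; leave the lid open for restocking, press the releases only with the pin, and disturb nothing else.

Things in the scene. Friction and masses are not known exactly. Their poses are not given: they have to be found in the camera images.
- module: Grey snack compartment unit, fixed, 190 mm deep (x), 258 wide (y), 62 high; origin under its centre, x points away from the robot, y left, z up. At the back two lidded bays side by side, left (+y) and right (-y), with 6 mm walls 62 mm high; at the front (-x) a 66 mm deep aluminium deck, top 62 mm above the trolley top, with one round 16 mm recess before each bay.
- bay_l (a point): Centre of the floor of the left (+y) bay, 33 mm behind and 63 mm left of the unit's centre, 8 mm above the trolley top. The bay is 112 (x) by 120 (y) mm inside.
- bay_r (a point): The same for the right (-y) bay, 63 mm right of the unit's centre.
- button_l: Black release button of the left bay, 14 mm diameter, down its 16 mm recess; origin at the centre of its crown, 7 mm below the deck top at rest, 62 mm in front of the unit's centre. Pressed straight down it travels 6 mm against a spring (2 N at first, 5 N at the bottom); at 3 to 4 mm it frees the left lid, which swings up by itself. It springs back when let go.
- button_r: The same release button for the right bay.
- lid_l (a joint): Lid of the left bay: dark steel frame, 118 by 122 by 6 mm, with three thin wires across its open window, lying latched on the bay walls, hinged on the unit's far (+x) edge. Angle in rad: 0 shut, 2.1 fully open (leaning back, away from the robot). Once freed it opens within about 2 s and a spring keeps it open. Its front edge is 36 mm behind the button's centre.
- lid_r (a joint): The same for the right bay.
- cap: Copper cocktail shaker cap, a round domed piece 44 mm in diameter and 46 mm high, straight-sided for the lower 32 mm, about 90 g; at the start it stands upright in one of the two bays under the shut lid. Origin at the centre of its underside, z up.
- mints_in: Flat blue tin mint case, 56 by 86 by 18 mm, lying in the other bay where it belongs; origin at the centre of its underside, long side along its y.
- pin: Release pin tool, standing upright in its stand, tip down: steel shaft 8 mm diameter and 55 mm long, then a collar of 28 mm diameter and 5 mm thick, then a round wooden handle 18 mm in diameter and 55 mm long (115 mm in all, about 60 g). Origin at the tip, z along the tool towards the handle.
- stand: Wooden block 60 by 60 by 60 mm fixed on the trolley with a vertical through hole of 12 mm diameter at its centre, its mouth chamfered by 3 mm; origin under its centre. The pin stands in the hole with its collar resting on the block's top, its tip then 5 mm above the trolley top.
- coaster: Round cork coaster fixed on the trolley, 100 mm diameter, 5 mm thick; origin at the centre of its underside.
- mints_out: Bystander: a second blue mint case of the same size, lying on the trolley in front of the unit; origin under its centre.
- tumbler: Bystander: glass tumbler, 76 mm diameter, 90 mm high; origin under its centre.
- tongs: Bystander: silver ice tongs lying flat, about 165 mm long, 10 mm high; origin near the middle, length along x.
- shaker: Bystander: copper cocktail shaker body without cap, 82 mm diameter, 168 mm high; origin under its centre.
- mini_a: Bystander: miniature bottle, 40 mm diameter, 110 mm high, behind or beside the unit; origin under its centre.
- mini_b: Bystander: another miniature bottle like it.
- can: Bystander: drink can, 58 mm diameter, 100 mm high, behind or beside the unit; origin under its centre.
Mind the look-alikes: they are no part of the job. What is shaped like the stand but purple or turquoise is not meant.

How it is judged:
By the outcome, as a careful person would: the job done as asked, in the order asked, and still so for the second after the job is handed in, with the robot touching nothing.
It also fails if it takes over 72 s, if anything falls off the work surface, if the arm or the gripper's body presses on something with over 40 N, if the wrist force passes 120 N, or if a joint passes its speed limit or range.

## Working session

There is one attempt and no reset: what is moved stays moved. The work goes in short steps, Python scripts to look and compute and a shell command to move; the robot and the scene stay as the last step left them, time stands still between calls to the robot, and variables do not carry over. Pictures are saved under pics/ and viewed, at most 13 in all, crops included, and the job is handed in when it is done.

```bash
mkdir -p pics; ls; cat > h.py <<'E'
import numpy as np, cv2
from rig import *
def cam(c):
    f=192/np.tan(np.radians(c["vertical_fov"]/2)); 
    if "cam_to_world" in c: T=np.array(c["cam_to_world"])
    else:
        s=read_state(); W=np.eye(4); W[:3,:3]=s["tcp_rot"]; W[:3,3]=s["position"]; T=W@np.array(c["tool_from_camera"])
    return f,T
def pt(c,rc,z):
    f,T=cam(c); K=np.array([[f,0,c["cx"]],[0,f,c["cy"]],[0,0,1]])
    u=cv2.undistortPoints(np.array([[[rc[1],rc[0]]]],float),K,np.array([c["k1"],0,0,0.]))[0,0]
    d=T[:3,:3]@np.array([u[0],-u[1],-1]); o=T[:3,3]
    return o+d*(z-o[2])/d[2]
def proj(c,p):
    f,T=cam(c); q=np.linalg.inv(T)@np.append(p,1); a=np.array([q[0],-q[1]])/-q[2]
    a=a*(1+c["k1"]*(a@a)); return a[1]*f+c["cy"],a[0]*f+c["cx"]
def save(img,n,s=1): cv2.imwrite("pics/"+n,cv2.resize(img[:,:,::-1],None,fx=s,fy=s,interpolation=cv2.INTER_CUBIC))
E
python3 - <<'E'
from h import *
s=read_state(); print(s["position"],np.round(s["tcp_rot"],3).tolist(),s["time_s"],tips_ahead)
Z=dict(module=0,button_l=.055,button_r=.055,bay_l=.008,bay_r=.008,cap=.008,mints_in=.008,pin=.005,stand=0,coaster=0,mints_out=0,tumbler=0,tongs=0,shaker=0,mini_a=0,can=0)
for n in ("top","scene"):
    c=capture(n); save(c["img"],n+".png",1.5)
    for t,z in Z.items():
        print(n,t,[(round(d["p"],2),np.round(d["point"]).tolist(),np.round(pt(c,d["point"],z)[:2],3).tolist()) for d in landmark_of(n,t)[:3]])
E
```

```text
pics
[0.21793167 0.58503997 0.24056948] [[-0.937, 0.349, -0.001], [0.349, 0.937, -0.002], [0.0, -0.002, -1.0]] 0.0 0.019
top module [(0.68, [188.0, 270.0], [0.59, -0.005])]
top button_l []
top button_r []
top bay_l [(0.92, [178.0, 251.0], [0.62, 0.056]), (0.87, [176.0, 290.0], [0.625, -0.066]), (0.4, [145.0, 179.0], [0.729, 0.285])]
top bay_r [(0.92, [178.0, 251.0], [0.62, 0.056]), (0.87, [176.0, 290.0], [0.625, -0.066]), (0.4, [145.0, 179.0], [0.729, 0.285])]
top cap [(0.47, [181.0, 250.0], [0.612, 0.058])]
top mints_in [(0.86, [176.0, 287.0], [0.626, -0.056])]
top pin [(0.65, [177.0, 286.0], [0.623, -0.054]), (0.6, [248.0, 164.0], [0.403, 0.324])]
top stand [(0.86, [227.0, 194.0], [0.469, 0.234]), (0.84, [284.0, 184.0], [0.296, 0.262]), (0.7, [255.0, 300.0], [0.382, -0.094])]
top coaster [(0.69, [248.0, 376.0], [0.4, -0.328])]
top mints_out [(0.92, [260.0, 233.0], [0.366, 0.111])]
top tumbler [(0.77, [189.0, 150.0], [0.589, 0.374])]
top tongs [(0.93, [252.0, 302.0], [0.389, -0.098])]
top shaker [(0.87, [186.0, 393.0], [0.594, -0.392]), (0.71, [186.0, 270.0], [0.595, -0.003]), (0.58
[... 628 characters left out ...]
(0.25, [219.0, 368.0], [0.728, 0.282])]
scene mints_in [(0.9, [247.0, 238.0], [0.62, -0.055]), (0.52, [140.0, 312.0], [0.419, 0.327])]
scene pin [(0.63, [136.0, 313.0], [0.405, 0.343])]
scene stand [(0.79, [128.0, 271.0], [0.301, 0.256]), (0.68, [120.0, 330.0], [0.373, 0.435]), (0.64, [165.0, 292.0], [0.464, 0.224])]
scene coaster [(0.56, [235.0, 102.0], [0.401, -0.333])]
scene mints_out [(0.77, [160.0, 243.0], [0.369, 0.112])]
scene tumbler [(0.91, [175.0, 363.0], [0.601, 0.376])]
scene tongs [(0.59, [192.0, 180.0], [0.381, -0.099])]
scene shaker [(0.69, [300.0, 107.0], [0.576, -0.385])]
scene mini_a [(0.61, [219.0, 370.0], [0.73, 0.292])]
scene can [(0.68, [325.0, 169.0], [0.709, -0.289])]
```

View pics/top.png

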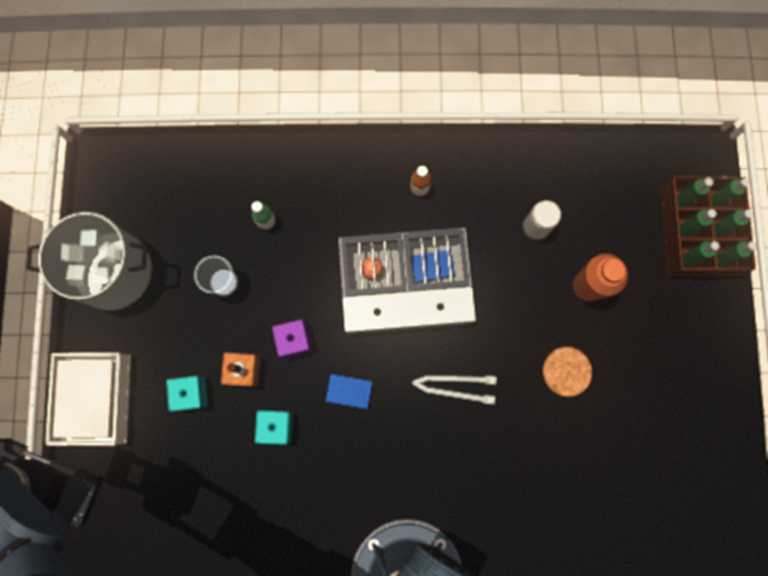

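View pics/scene.png

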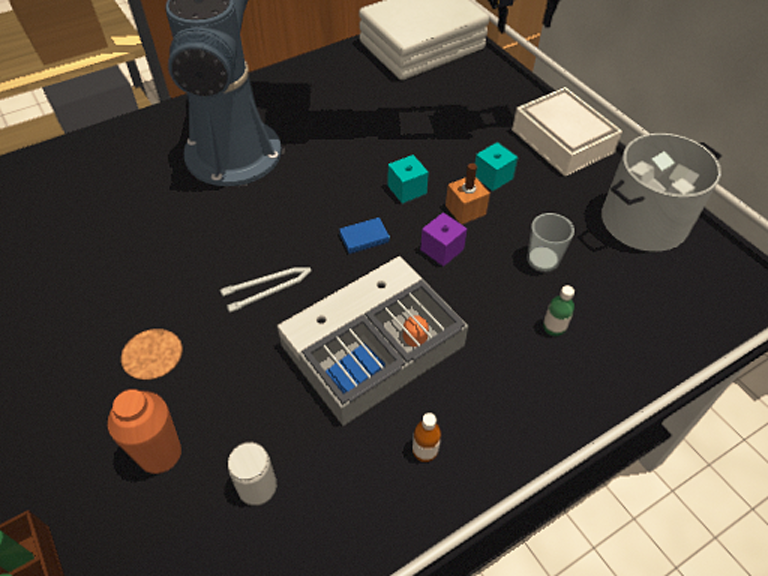

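Top view (768 px wide): the copper cap shows through the left (+y) lid at (372,268) and the blue mints through the right lid at (433,265). The recesses are at (377,311) and (440,307), and the coaster is at (567,371). The scene view agrees: cap at (415,328), mints at (352,368).

Stand candidates in the top view are purple (291,338), turquoise (186,393) and (272,427), and wood-orange (239,369). Only the last is wooden and holds the pin, so it is the one meant. I'll confirm it in a crop.

```bash
python3 - <<'E'
from h import *
c=capture("top"); im=c["img"]; s=capture("scene")
a=cv2.resize(im[215:300,105:225,::-1],None,fx=3.3,fy=3.3,interpolation=cv2.INTER_CUBIC)
b=cv2.resize(s["img"][85:185,250:370,::-1],None,fx=3,fy=3,interpolation=cv2.INTER_CUBIC)
h=max(a.shape[0],b.shape[0]); o=np.zeros((h,a.shape[1]+b.shape[1],3),np.uint8); o[:a.shape[0],:a.shape[1]]=a; o[:b.shape[0],a.shape[1]:]=b; cv2.imwrite("pics/crop1.png",o)
g=cv2.cvtColor(im,cv2.COLOR_RGB2GRAY).astype(float)
for n,(r,cc) in dict(L=(207,251),R=(205,293)).items():
    w=np.clip(150-g[r-5:r+6,cc-5:cc+6],0,None); yy,xx=np.mgrid[r-5:r+6,cc-5:cc+6]
    p=((w*yy).sum()/w.sum(),(w*xx).sum()/w.sum()); print("hole",n,p,pt(c,p,.060))
hsv=cv2.cvtColor(im,cv2.COLOR_RGB2HSV)
def blob(r0,r1,c0,c1,z):
    sub=hsv[r0:r1,c0:c1]; m=((sub[...,1]>120)&(sub[...,2]>90)).astype(np.uint8)
    q=max(cv2.findContours(m,0,2)[0],key=cv2.contourArea); rr=cv2.minAreaRect(q); 
    e=rr[0]; print(rr, pt(c,(e[1]+r0,e[0]+c0),z)); 
blob(232,262,142,178,.058)
blob(228,268,358,398,.005)
print(np.round(c["cam_to_world"],3).tolist()); w=capture("wrist"); print(np.round(w["tool_from_camera"],3).tolist(),w["vertical_fov"])
print([(d["p"],d["bbox"]) for d in trace("top","pin")])
print(pt(c,(246,159.5),.115))
E
```

```text
hole L (np.float64(207.50279955207168), np.float64(251.04927211646137)) [0.52021657 0.0552198  0.06      ]
hole R (np.float64(204.06057268722466), np.float64(293.1453744493392)) [ 0.52983447 -0.07049698  0.06      ]
((16.408628463745117, 13.77918815612793), (22.300325393676758, 21.872844696044922), 4.085616588592529) [0.4078005  0.32937113 0.058     ]
((20.0, 19.5), (33.0, 32.0), 90.0) [ 0.40107927 -0.33436025  0.005     ]
[[-0.006, 0.986, -0.169, 0.335], [-1.0, -0.006, 0.003, 0.037], [0.002, 0.169, 0.986, 1.371], [0.0, 0.0, 0.0, 1.0]]
[[-0.0, 0.964, 0.267, 0.072], [1.0, 0.0, -0.0, 0.0], [-0.001, 0.267, -0.964, -0.143], [0.0, 0.0, 0.0, 1.0]] 69.64142326640898
[]
[0.40402147 0.31356115 0.115     ]
```

View pics/crop1.png

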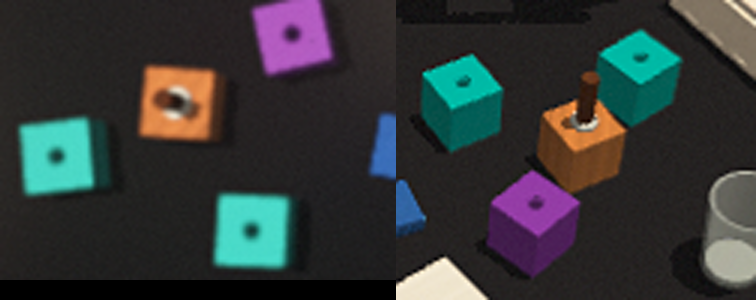

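The crop confirms it: the wooden block at crop pixel (178,102) holds the pin with its collar and handle, while the purple and turquoise blocks are empty. I'll move above it.

```bash
python3 -m jog '[{"tx":-3.3,"ty":-2.3},{"tx":-3.3,"ty":-2.3},{"tx":-3.3,"ty":-2.3},{"tx":-3.3,"ty":-2.3},{"tx":-3.3,"ty":-2.3},{"tx":-3.3,"ty":-2.3},{"tx":-3.3,"ty":-2.3},{"tx":-3.3,"ty":-2.3}]'; python3 -m jog '[{"roll":-0.11},{"roll":-0.11},{"roll":-0.11},{"roll":-0.1},{},{}]'
cat > look.py <<'E'
from h import *
import sys
s=read_state(); print("t",s["time_s"],np.round(s["position"],4),np.round(s["tcp_rot"],3).tolist(),s["opening"])
c=capture("wrist"); save(c["img"],sys.argv[1],1.5)
R=np.array(s["tcp_rot"]); P=np.array(s["position"])
for a in sys.argv[2:]:
    n,z=a.split(":")
    for d in landmark_of("wrist",n)[:2]:
        p=pt(c,d["point"],float(z)); print(n,round(d["p"],2),np.round(d["point"],1),np.round(p,4),"tool cm",np.round(R.T@(p-P)*100,2))
E
python3 look.py w1.png stand:0 pin:0.005
```

```text
t 1.9 [0.2183 0.5856 0.2416] [[-0.937, 0.349, -0.0], [0.349, 0.937, -0.0], [-0.0, -0.0, -1.0]] 0.9995243019906576
stand 0.97 [286.  203.1] [0.3606 0.4423 0.    ] tool cm [-18.34  -8.46  24.16]$[0]: bad value
$[0]: bad value
```

View pics/w1.png

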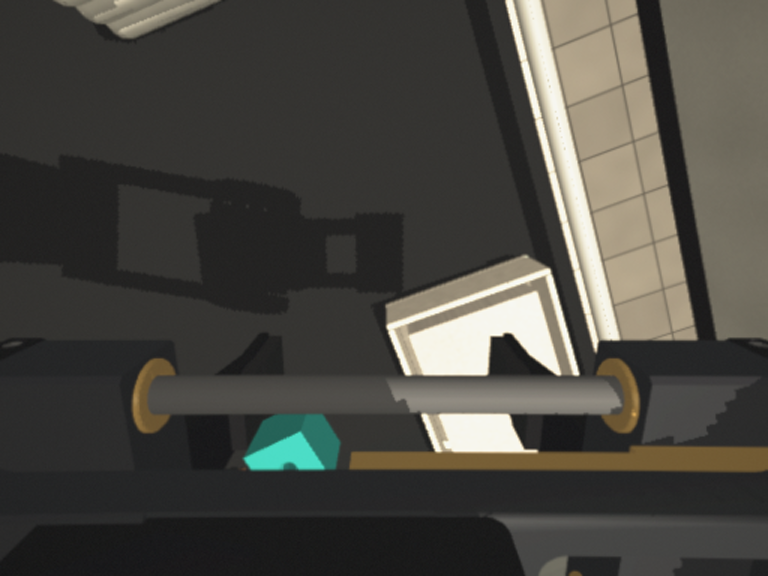

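The move rows were refused, so every key seems to be required. The view shows a turquoise decoy at (290,450) between the fingers, and that the camera sees the tool's +x side.

```bash
python3 -m jog '[{"tx":-4.2,"ty":-1.95,"tz":0,"roll":0,"jaw":1},{"tx":-4.2,"ty":-1.95,"tz":0,"roll":0,"jaw":1},{"tx":-4.2,"ty":-1.95,"tz":0,"roll":0,"jaw":1},{"tx":-4.2,"ty":-1.95,"tz":0,"roll":0,"jaw":1},{"tx":-4.2,"ty":-1.95,"tz":0,"roll":0,"jaw":1},{"tx":-4.2,"ty":-1.95,"tz":0,"roll":0,"jaw":1},{"tx":-4.2,"ty":-1.95,"tz":0,"roll":0,"jaw":1},{"tx":-4.2,"ty":-1.95,"tz":0,"roll":0,"jaw":1}]'; python3 -m jog '[{"tx":0,"ty":0,"tz":0,"roll":-0.11,"jaw":1},{"tx":0,"ty":0,"tz":0,"roll":-0.11,"jaw":1},{"tx":0,"ty":0,"tz":0,"roll":-0.11,"jaw":1},{"tx":0,"ty":0,"tz":0,"roll":-0.1,"jaw":1},{"tx":0,"ty":0,"tz":0,"roll":0,"jaw":1},{"tx":0,"ty":0,"tz":0,"roll":0,"jaw":1}]'
python3 look.py w2.png stand:0 pin:0.005
```

```text
time_s: 2.85
position: [0.4798, 0.3206, 0.2418]
tcp_rot: [[-0.937, 0.349, 0.0], [0.349, 0.937, 0.0], [-0.0, 0.0, -1.0]]
force: [0.9, 1.0, -0.2]
opening: 0.997
grasp_force: 0.0
time_s: 3.45
position: [0.4786, 0.3221, 0.2416]
tcp_rot: [[-0.997, -0.071, 0.0], [-0.071, 0.997, 0.0], [-0.0, 0.0, -1.0]]
force: [0.2, 0.7, 0.4]
opening: 1.003
grasp_force: 0.0
t 3.45 [0.4786 0.3221 0.2416] [[-0.997, -0.071, 0.0], [-0.071, 0.997, 0.0], [-0.0, 0.0, -1.0]] 1.0029198589905226
stand 0.87 [ 20.9 214.5] [0.2963 0.2574 0.    ] tool cm [18.65 -5.16 24.16]
stand 0.6 [ 90.9 354.6] [0.3633 0.4417 0.    ] tool cm [10.66 12.74 24.16]
pin 0.87 [122.9 268.5] [0.411 0.333 0.005] tool cm [ 6.67  1.56 23.66]
```

View pics/w2.png

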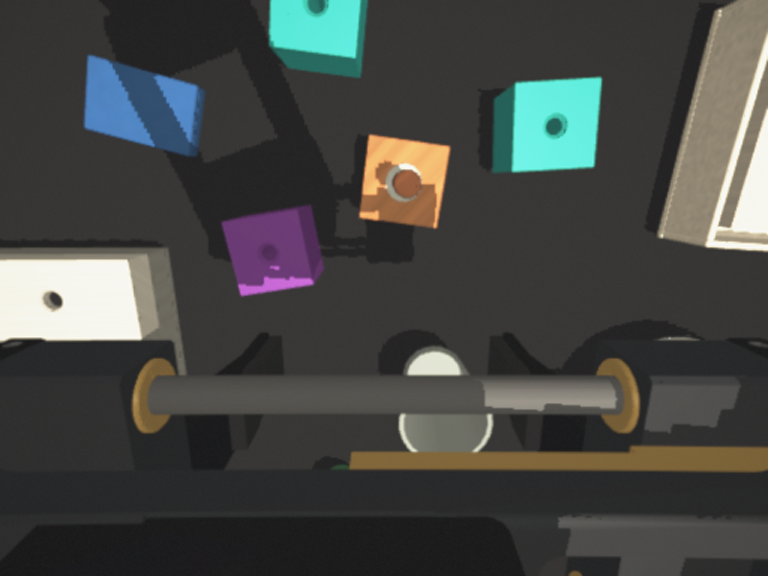

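The wrist view shows the pin's handle top at (407,183) on the orange block, whose corners are (369,134), (450,146), (438,228) and (359,217). A recess of the unit shows at (52,300).

```bash
python3 - <<'E'
from h import *
s=read_state();c=capture("wrist");R=np.array(s["tcp_rot"]);P=np.array(s["position"])
im=c["img"]; hsv=cv2.cvtColor(im,cv2.COLOR_RGB2HSV)[80:160,230:310]
def show(n,rc,z): p=pt(c,rc,z); print(n,np.round(p,4),np.round(R.T@(p-P)*100,2))
q=np.array([[134,369],[146,450],[228,438],[217,359]])/1.5
w=[pt(c,a,.06)[:2] for a in q]; print(np.round(np.mean(w,0),4),[np.round(np.linalg.norm(w[i]-w[i-1]),4) for i in range(4)])
for d in trace("wrist","pin")[:2]: print(d["p"],d["bbox"])
show("handle",(183/1.5,407/1.5),.12)
show("collar",(181/1.5,403/1.5),.065)
show("hole",(200,34.7),.0605)
g=cv2.cvtColor(im,cv2.COLOR_RGB2GRAY); sub=g[190:212,22:50].astype(float); w=np.clip(110-sub,0,None); yy,xx=np.mgrid[190:212,22:50]
show("holew",((w*yy).sum()/w.sum(),(w*xx).sum()/w.sum()),.06); 
E
```

```text
[0.4089 0.3314] [np.float64(0.0605), np.float64(0.0603), np.float64(0.0605), np.float64(0.0619)]
0.89 [257.5, 110.5, 26.9, 25.6]
handle [0.4087 0.3307 0.12  ] [ 6.91  1.35 12.16]
collar [0.4079 0.3304 0.065 ] [ 6.99  1.33 17.66]
hole [0.5215 0.0563 0.0605] [ -2.37 -26.83  18.11]
holew [0.5203 0.0582 0.06  ] [ -2.26 -26.63  18.16]
```

```bash
python3 -m jog '[{"tx":2.3,"ty":0.45,"tz":0,"roll":0,"jaw":1},{"tx":2.3,"ty":0.45,"tz":0,"roll":0,"jaw":1},{"tx":2.35,"ty":0.45,"tz":0,"roll":0,"jaw":1},{"tx":0,"ty":0,"tz":3.5,"roll":0,"jaw":1},{"tx":0,"ty":0,"tz":3.5,"roll":0,"jaw":1},{"tx":0,"ty":0,"tz":3.5,"roll":0,"jaw":1},{"tx":0,"ty":0,"tz":2.6,"roll":0,"jaw":1},{"tx":0,"ty":0,"tz":1.5,"roll":0,"jaw":1}]'; python3 -m jog '[{"tx":0,"ty":0,"tz":0,"roll":0,"jaw":0.2},{"tx":0,"ty":0,"tz":0,"roll":0,"jaw":0.1},{"tx":0,"ty":0,"tz":0,"roll":0,"jaw":0},{"tx":0,"ty":0,"tz":0,"roll":0,"jaw":0},{"tx":0,"ty":0,"tz":0,"roll":0,"jaw":0},{"tx":0,"ty":0,"tz":0,"roll":0,"jaw":0},{"tx":0,"ty":0,"tz":0,"roll":0,"jaw":0},{"tx":0,"ty":0,"tz":0,"roll":0,"jaw":0}]'
```

```text
time_s: 4.5
position: [0.4073, 0.33, 0.0935]
tcp_rot: [[-0.997, -0.073, -0.003], [-0.073, 0.997, -0.001], [0.003, -0.001, -1.0]]
force: [0.8, 0.4, -1.4]
opening: 0.999
grasp_force: 0.0
time_s: 5.3
position: [0.4084, 0.3305, 0.0957]
tcp_rot: [[-0.997, -0.073, 0.0], [-0.073, 0.997, 0.0], [-0.0, 0.0, -1.0]]
force: [0.1, 0.4, 0.7]
opening: 0.36
grasp_force: 0.0
```

```bash
python3 -m jog '[{"tx":0,"ty":0,"tz":0,"roll":0,"jaw":0},{"tx":0,"ty":0,"tz":0,"roll":0,"jaw":0},{"tx":0,"ty":0,"tz":0,"roll":0,"jaw":0},{"tx":0,"ty":0,"tz":0,"roll":0,"jaw":0},{"tx":0,"ty":0,"tz":0,"roll":0,"jaw":0},{"tx":0,"ty":0,"tz":0,"roll":0,"jaw":0}]'; python3 -m jog '[{"tx":0,"ty":0,"tz":-0.5,"roll":0,"jaw":0},{"tx":0,"ty":0,"tz":-1,"roll":0,"jaw":0},{"tx":0,"ty":0,"tz":-1.5,"roll":0,"jaw":0},{"tx":0,"ty":0,"tz":-1.5,"roll":0,"jaw":0},{"tx":0,"ty":0,"tz":-1.5,"roll":0,"jaw":0},{"tx":0,"ty":0,"tz":-1.5,"roll":0,"jaw":0},{"tx":0,"ty":0,"tz":-1.5,"roll":0,"jaw":0},{"tx":0,"ty":0,"tz":-1,"roll":0,"jaw":0}]'
```

```text
time_s: 5.9
position: [0.4083, 0.3305, 0.0955]
tcp_rot: [[-0.997, -0.073, -0.0], [-0.073, 0.997, -0.0], [0.0, -0.0, -1.0]]
force: [0.3, 0.4, 0.2]
opening: 0.194
grasp_force: 30.0
time_s: 6.7
position: [0.4087, 0.3307, 0.1974]
tcp_rot: [[-0.997, -0.073, 0.002], [-0.073, 0.997, 0.001], [-0.002, 0.001, -1.0]]
force: [0.0, 1.0, -1.6]
opening: 0.196
grasp_force: 30.0
```

```bash
python3 -m jog '[{"tx":-2.1,"ty":-3.5,"tz":0,"roll":0,"jaw":0},{"tx":-2.1,"ty":-3.5,"tz":0,"roll":0,"jaw":0},{"tx":-2.1,"ty":-3.5,"tz":0,"roll":0,"jaw":0},{"tx":-2.1,"ty":-3.5,"tz":0,"roll":0,"jaw":0},{"tx":-2.1,"ty":-3.5,"tz":0,"roll":0,"jaw":0},{"tx":-2.1,"ty":-3.5,"tz":0,"roll":0,"jaw":0},{"tx":-2.1,"ty":-3.5,"tz":0,"roll":0,"jaw":0},{"tx":-2.1,"ty":-3.5,"tz":0,"roll":0,"jaw":0}]';  python3 -m jog '[{"tx":0,"ty":0,"tz":0,"roll":0,"jaw":0},{"tx":0,"ty":0,"tz":0,"roll":0,"jaw":0},{"tx":0,"ty":0,"tz":0,"roll":0,"jaw":0}]'; python3 look.py w3.png button_l:.055
```

```text
time_s: 7.5
position: [0.5969, 0.062, 0.1959]
tcp_rot: [[-0.997, -0.073, -0.0], [-0.073, 0.997, 0.0], [0.0, 0.0, -1.0]]
force: [0.8, 0.4, -0.5]
opening: 0.198
grasp_force: 30.0
time_s: 7.8
position: [0.5951, 0.0643, 0.1954]
tcp_rot: [[-0.997, -0.074, -0.002], [-0.074, 0.997, 0.001], [0.002, 0.001, -1.0]]
force: [-0.1, -0.1, -1.4]
opening: 0.195
grasp_force: 30.0
t 7.8 [0.5951 0.0643 0.1954] [[-0.997, -0.074, -0.002], [-0.074, 0.997, 0.001], [0.002, 0.001, -1.0]] 0.19497304160277543
button_l 0.62 [113.1 254.4] [0.5182 0.0568 0.055 ] tool cm [ 7.71 -0.19 14.06]
button_l 0.58 [112.9 125.9] [ 0.5276 -0.0685  0.055 ] tool cm [  7.68 -12.76  14.05]
```

View pics/w3.png

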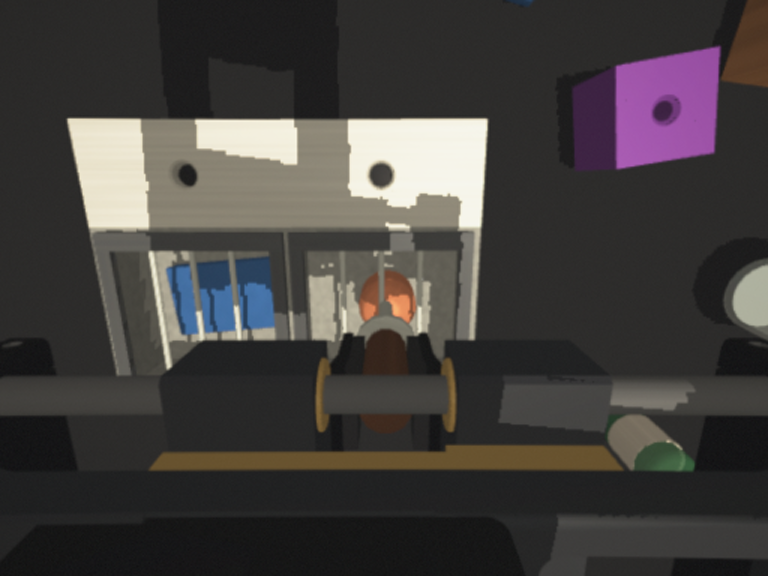

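The wrist view confirms the cap at (387,300) under the left lid and the mints at (222,295) under the right one. The left recess is at (381,174) and the right at (187,174). The pin is held between the fingers with its collar near (385,330).

```bash
python3 - <<'E'
from h import *
s=read_state();c=capture("wrist");R=np.array(s["tcp_rot"]);P=np.array(s["position"])
g=cv2.cvtColor(c["img"],cv2.COLOR_RGB2GRAY).astype(float)
for cc in (254,125):
    sub=g[105:128,cc-11:cc+12]; m=(sub<90); yy,xx=np.mgrid[105:128,cc-11:cc+12]
    n,l,st,ce=cv2.connectedComponentsWithStats(m.astype(np.uint8)); k=l[11,11]; e=ce[k]; rc=(e[1]+105,e[0]+cc-11)
    p=pt(c,rc,.061); print(rc,st[k],np.round(p,4),np.round(R.T@(p-P)*100,2))
for z in (.0905,.06,.03): print("pin proj*1.5",z,np.array(proj(c,P+R@[0,0,z]))[::-1]*1.5)
p=pt(c,(300/1.5,387/1.5),.05); print("cap",p)
E
```

```text
(np.float64(115.9880239520958), np.float64(253.2634730538922)) [  4   4  14  15 167] [0.5212 0.056  0.061 ] [ 7.43 -0.33 13.47]
(np.float64(115.91823899371069), np.float64(124.0314465408805)) [  4   4  13  15 159] [ 0.5307 -0.0678  0.061 ] [  7.41 -12.74  13.46]
pin proj*1.5 0.0905 [385.09613697 304.760755  ]
pin proj*1.5 0.06 [385.08969654 322.13445592]
pin proj*1.5 0.03 [385.08136815 344.59992662]
cap [0.608313   0.06722661 0.05      ]
```

```bash
python3 -m jog '[{"tx":2.45,"ty":-0.1,"tz":0,"roll":0,"jaw":0},{"tx":2.5,"ty":-0.1,"tz":0,"roll":0,"jaw":0},{"tx":2.5,"ty":-0.1,"tz":0,"roll":0,"jaw":0},{"tx":0,"ty":0,"tz":0,"roll":0,"jaw":0},{"tx":0,"ty":0,"tz":1.5,"roll":0,"jaw":0},{"tx":0,"ty":0,"tz":1.5,"roll":0,"jaw":0},{"tx":0,"ty":0,"tz":0,"roll":0,"jaw":0},{"tx":0,"ty":0,"tz":0,"roll":0,"jaw":0}]'; python3 look.py w4.png
```

```text
time_s: 8.75
position: [0.5227, 0.0555, 0.1657]
tcp_rot: [[-0.997, -0.074, 0.0], [-0.074, 0.997, -0.0], [-0.0, -0.0, -1.0]]
force: [0.6, -1.4, -0.4]
opening: 0.198
grasp_force: 30.0
t 8.75 [0.5227 0.0555 0.1657] [[-0.997, -0.074, 0.0], [-0.074, 0.997, -0.0], [-0.0, -0.0, -1.0]] 0.19823746320416913
```

View pics/w4.png

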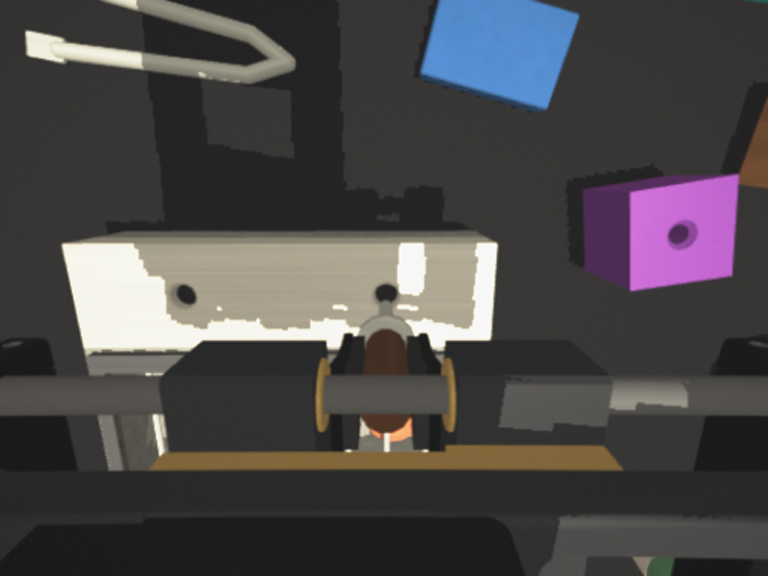

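The pin tip sits just above the left recess at (386,294), laterally aligned. I'll descend and press.

```bash
python3 -m jog '[{"tx":0.1,"ty":0,"tz":0.6,"roll":0,"jaw":0},{"tx":0,"ty":0,"tz":0.6,"roll":0,"jaw":0},{"tx":0,"ty":0,"tz":0.4,"roll":0,"jaw":0},{"tx":0,"ty":0,"tz":0,"roll":0,"jaw":0},{"tx":0,"ty":0,"tz":0,"roll":0,"jaw":0}]'; python3 -m jog '[{"tx":0,"ty":0,"tz":0.3,"roll":0,"jaw":0},{"tx":0,"ty":0,"tz":0.2,"roll":0,"jaw":0},{"tx":0,"ty":0,"tz":0.2,"roll":0,"jaw":0},{"tx":0,"ty":0,"tz":0.15,"roll":0,"jaw":0},{"tx":0,"ty":0,"tz":0,"roll":0,"jaw":0},{"tx":0,"ty":0,"tz":0,"roll":0,"jaw":0}]'; cat > lid.py <<'E'
from h import *
c=capture("scene"); p0=cv2.imread("pics/scene.png"); d=cv2.absdiff(cv2.resize(c["img"][:,:,::-1],None,fx=1.5,fy=1.5,interpolation=cv2.INTER_CUBIC),p0).max(2)
# left / right lid area in 1.5x pixels
print("diff left lid",d[285:355,385:460].mean(),"right lid",d[335:400,315:385].mean())
E
python3 lid.py
```

```text
time_s: 9.3
position: [0.5212, 0.055, 0.1494]
tcp_rot: [[-0.997, -0.073, -0.0], [-0.073, 0.997, -0.0], [0.0, 0.0, -1.0]]
force: [0.2, 0.2, 0.2]
opening: 0.201
grasp_force: 30.0
time_s: 9.9
position: [0.5215, 0.0549, 0.1411]
tcp_rot: [[-0.997, -0.073, 0.0], [-0.073, 0.997, -0.0], [-0.0, -0.0, -1.0]]
force: [1.0, -1.3, 1.1]
opening: 0.196
grasp_force: 30.0
diff left lid 13.404 right lid 1.802857142857143
```

```bash
python3 -m jog '[{"tx":0,"ty":0,"tz":0.1,"roll":0,"jaw":0},{"tx":0,"ty":0,"tz":0.05,"roll":0,"jaw":0},{"tx":0,"ty":0,"tz":0,"roll":0,"jaw":0},{"tx":0,"ty":0,"tz":0,"roll":0,"jaw":0}]'; python3 lid.py;  python3 -m jog '[{"tx":0,"ty":0,"tz":0.1,"roll":0,"jaw":0},{"tx":0,"ty":0,"tz":0,"roll":0,"jaw":0},{"tx":0,"ty":0,"tz":0,"roll":0,"jaw":0}]'; python3 lid.py
```

```text
time_s: 10.35
position: [0.5215, 0.055, 0.1398]
tcp_rot: [[-0.997, -0.073, 0.001], [-0.073, 0.997, -0.0], [-0.001, -0.0, -1.0]]
force: [0.5, 0.2, 3.8]
opening: 0.2
grasp_force: 30.0
diff left lid 41.06361904761905 right lid 2.001978021978022
time_s: 10.7
position: [0.5216, 0.055, 0.1393]
tcp_rot: [[-0.997, -0.073, 0.001], [-0.073, 0.997, -0.0], [-0.001, -0.0, -1.0]]
force: [-0.2, 0.1, 8.0]
opening: 0.198
grasp_force: 30.0
diff left lid 34.90457142857143 right lid 2.38
```

The left lid is freed. I'll retract and return the pin.

```bash
python3 -m jog '[{"tx":0,"ty":0,"tz":-0.5,"roll":0,"jaw":0},{"tx":0,"ty":0,"tz":-1,"roll":0,"jaw":0},{"tx":0,"ty":0,"tz":-1.5,"roll":0,"jaw":0},{"tx":0,"ty":0,"tz":-1.5,"roll":0,"jaw":0},{"tx":0,"ty":0,"tz":-1.4,"roll":0,"jaw":0},{"tx":0,"ty":0,"tz":0,"roll":0,"jaw":0}]'; python3 -m jog '[{"tx":1.33,"ty":4.04,"tz":0,"roll":0,"jaw":0},{"tx":1.33,"ty":4.04,"tz":0,"roll":0,"jaw":0},{"tx":1.33,"ty":4.04,"tz":0,"roll":0,"jaw":0},{"tx":1.33,"ty":4.04,"tz":0,"roll":0,"jaw":0},{"tx":1.33,"ty":4.04,"tz":0,"roll":0,"jaw":0},{"tx":1.33,"ty":4.04,"tz":0,"roll":0,"jaw":0},{"tx":1.33,"ty":4.04,"tz":0,"roll":0,"jaw":0}]';  python3 -m jog '[{"tx":0,"ty":0,"tz":0,"roll":0,"jaw":0},{"tx":0,"ty":0,"tz":0,"roll":0,"jaw":0},{"tx":0,"ty":0,"tz":0,"roll":0,"jaw":0},{"tx":0,"ty":0,"tz":0,"roll":0,"jaw":0}]'; python3 - <<'E'
from h import *
P=np.mean([read_state()["position"] for _ in range(5)],0); R=np.array(read_state()["tcp_rot"]); print(P,R.T@(np.array([.4084,.3306,.0955])-P)*100)
c=capture("scene"); im=c["img"]; save(im[150:300,170:330],"scene2.png",3)
E
```

```text
time_s: 11.35
position: [0.5219, 0.055, 0.1991]
tcp_rot: [[-0.997, -0.073, 0.003], [-0.073, 0.997, -0.0], [-0.003, -0.0, -1.0]]
force: [-0.1, -0.0, -1.2]
opening: 0.197
grasp_force: 30.0
time_s: 12.05
position: [0.4061, 0.3313, 0.1967]
tcp_rot: [[-0.997, -0.073, -0.002], [-0.073, 0.997, -0.001], [0.002, -0.001, -1.0]]
force: [0.2, -0.4, -0.0]
opening: 0.198
grasp_force: 30.0
time_s: 12.45
position: [0.4082, 0.3289, 0.1973]
tcp_rot: [[-0.997, -0.071, -0.001], [-0.071, 0.997, -0.001], [0.001, -0.001, -1.0]]
force: [0.1, 0.5, -0.4]
opening: 0.201
grasp_force: 30.0
[0.40819447 0.3289437  0.19725705] [-0.03932455  0.16967736 10.17558315]
```

View pics/scene2.png

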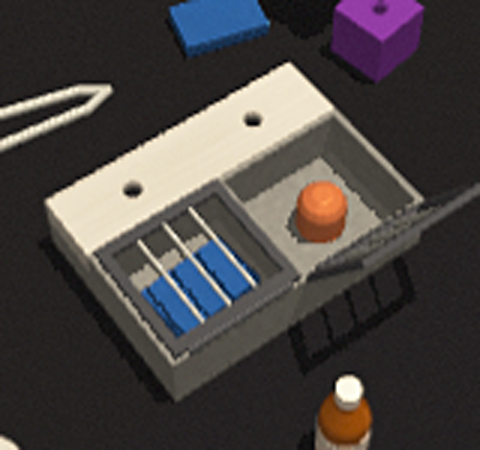

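The left lid is open with the cap exposed at (321,210), and the right lid is still shut over the mints. I'll lower the pin into the stand, checking the force on the way.

```bash
python3 -m jog '[{"tx":0,"ty":0.1,"tz":1.5,"roll":0,"jaw":0},{"tx":0,"ty":0,"tz":2,"roll":0,"jaw":0},{"tx":0,"ty":0,"tz":1,"roll":0,"jaw":0},{"tx":0,"ty":0,"tz":0.5,"roll":0,"jaw":0},{"tx":0,"ty":0,"tz":0.5,"roll":0,"jaw":0},{"tx":0,"ty":0,"tz":0.3,"roll":0,"jaw":0},{"tx":0,"ty":0,"tz":0,"roll":0,"jaw":0}]'
```

```text
time_s: 13.2
position: [0.4077, 0.3312, 0.1396]
tcp_rot: [[-0.997, -0.073, 0.0], [-0.073, 0.997, 0.0], [-0.0, 0.0, -1.0]]
force: [0.1, -0.1, -0.7]
opening: 0.201
grasp_force: 30.0
```

```bash
python3 -m jog '[{"tx":0,"ty":0,"tz":1.2,"roll":0,"jaw":0},{"tx":0,"ty":0,"tz":1.2,"roll":0,"jaw":0},{"tx":0,"ty":0,"tz":1.0,"roll":0,"jaw":0},{"tx":0,"ty":0,"tz":0.5,"roll":0,"jaw":0},{"tx":0,"ty":0,"tz":0.3,"roll":0,"jaw":0},{"tx":0,"ty":0,"tz":0,"roll":0,"jaw":0},{"tx":0,"ty":0,"tz":0,"roll":0,"jaw":0}]'
```

```text
time_s: 13.9
position: [0.4078, 0.3313, 0.0976]
tcp_rot: [[-0.997, -0.073, 0.0], [-0.073, 0.997, 0.0], [-0.0, 0.0, -1.0]]
force: [-0.8, -0.7, -0.2]
opening: 0.201
grasp_force: 30.0
```

Pin is in; lower the last 2 mm, then open and rise.

```bash
python3 -m jog '[{"tx":0,"ty":0,"tz":0.1,"roll":0,"jaw":0},{"tx":0,"ty":0,"tz":0.1,"roll":0,"jaw":0},{"tx":0,"ty":0,"tz":0,"roll":0,"jaw":0},{"tx":0,"ty":0,"tz":0,"roll":0,"jaw":0.3},{"tx":0,"ty":0,"tz":0,"roll":0,"jaw":0.6},{"tx":0,"ty":0,"tz":0,"roll":0,"jaw":0.8},{"tx":0,"ty":0,"tz":0,"roll":0,"jaw":0.8},{"tx":0,"ty":0,"tz":0,"roll":0,"jaw":0.8}]'; python3 -m jog '[{"tx":0,"ty":0,"tz":0,"roll":0,"jaw":0.8},{"tx":0,"ty":0,"tz":0,"roll":0,"jaw":0.8},{"tx":0,"ty":0,"tz":-1,"roll":0,"jaw":0.8},{"tx":0,"ty":0,"tz":-2,"roll":0,"jaw":0.8},{"tx":0,"ty":0,"tz":-3,"roll":0,"jaw":0.8},{"tx":0,"ty":0,"tz":-3,"roll":0,"jaw":0.8},{"tx":0,"ty":0,"tz":-1.5,"roll":0,"jaw":0.8},{"tx":0,"ty":0,"tz":0,"roll":0,"jaw":0.8}]'
python3 - <<'E'
from h import *
s=read_state(); print(s["position"])
for n in ("top","scene"):
    c=capture(n)
    print([(n,round(d["p"],2),np.round(pt(c,d["point"],.008),4)) for d in landmark_of(n,"cap")[:3]])
    for d in trace(n,"cap")[:2]:
        print(round(d["p"],2),d["bbox"]); m=d["pixels"]; r=np.argwhere(m).mean(0); print(" mask@.031",np.round(pt(c,r,.031),4))
    print("pin",[(round(d["p"],2),np.round(pt(c,d["point"],.005),3)) for d in landmark_of(n,"pin")[:1]])
E
```

```text
time_s: 14.7
position: [0.4077, 0.3312, 0.0956]
tcp_rot: [[-0.997, -0.073, 0.0], [-0.073, 0.997, 0.0], [-0.0, 0.0, -1.0]]
force: [0.2, -0.6, -1.0]
opening: 0.566
grasp_force: 0.0
time_s: 15.5
position: [0.4091, 0.3321, 0.2036]
tcp_rot: [[-0.997, -0.073, 0.006], [-0.073, 0.997, 0.003], [-0.006, 0.003, -1.0]]
force: [-0.1, 1.0, 0.4]
opening: 0.799
grasp_force: 0.0
[0.40912749 0.33207506 0.20357536]
[('top', 0.58, array([0.6132, 0.0605, 0.008 ])), ('top', 0.37, array([ 0.5905, -0.3799,  0.008 ]))]
0.44 [241.0, 172.8, 15.5, 16.6]
 mask@.031 [0.613  0.0655 0.031 ]
0.24 [349.9, 129.5, 22.6, 30.9]
 mask@.031 [ 0.7153 -0.2884  0.031 ]
pin []
[('scene', 0.81, array([0.6128, 0.0657, 0.008 ]))]
0.67 [266.9, 209.5, 18.9, 18.4]
 mask@.031 [0.6177 0.0645 0.031 ]
0.48 [184.3, 169.6, 147.1, 112.2]
 mask@.031 [ 0.5867 -0.0019  0.031 ]
pin [(0.49, array([0.406, 0.335, 0.005]))]
```

```bash
python3 -m jog '[{"tx":-2.27,"ty":-3.5,"tz":0,"roll":0,"jaw":0.75},{"tx":-2.27,"ty":-3.5,"tz":0,"roll":0,"jaw":0.75},{"tx":-2.27,"ty":-3.5,"tz":0,"roll":0,"jaw":0.75},{"tx":-2.27,"ty":-3.5,"tz":0,"roll":0,"jaw":0.75},{"tx":-2.27,"ty":-3.5,"tz":0,"roll":0,"jaw":0.75},{"tx":-2.27,"ty":-3.5,"tz":0,"roll":0,"jaw":0.75},{"tx":-2.27,"ty":-3.5,"tz":0,"roll":0,"jaw":0.75},{"tx":-2.27,"ty":-3.5,"tz":0,"roll":0,"jaw":0.75}]';  python3 -m jog '[{"tx":0,"ty":0,"tz":0,"roll":0,"jaw":0.75},{"tx":0,"ty":0,"tz":0,"roll":0,"jaw":0.75},{"tx":0,"ty":0,"tz":0,"roll":0,"jaw":0.75}]'; python3 look.py w5.png cap:.008; python3 - <<'E'
from h import *
s=read_state();c=capture("wrist");R=np.array(s["tcp_rot"]);P=np.array(s["position"])
for d in trace("wrist","cap")[:2]: print(d["p"],d["bbox"])
E
```

```text
time_s: 16.7
position: [0.6098, 0.0637, 0.1998]
tcp_rot: [[-0.997, -0.073, -0.001], [-0.073, 0.997, 0.0], [0.001, 0.0, -1.0]]
force: [0.8, 0.8, 0.1]
opening: 0.752
grasp_force: 0.0
time_s: 17.0
position: [0.608, 0.066, 0.1998]
tcp_rot: [[-0.997, -0.074, -0.003], [-0.074, 0.997, 0.001], [0.002, 0.001, -1.0]]
force: [-0.0, 0.9, -0.1]
opening: 0.752
grasp_force: 0.0
t 17.0 [0.608  0.066  0.1998] [[-0.997, -0.074, -0.003], [-0.074, 0.997, 0.001], [0.002, 0.001, -1.0]] 0.7518137456145425
cap 0.78 [186.3 256.3] [0.617  0.0668 0.008 ] tool cm [-0.95 -0.   19.18]
0.89 [236.6, 168.8, 42.2, 40.2]
```

View pics/w5.png

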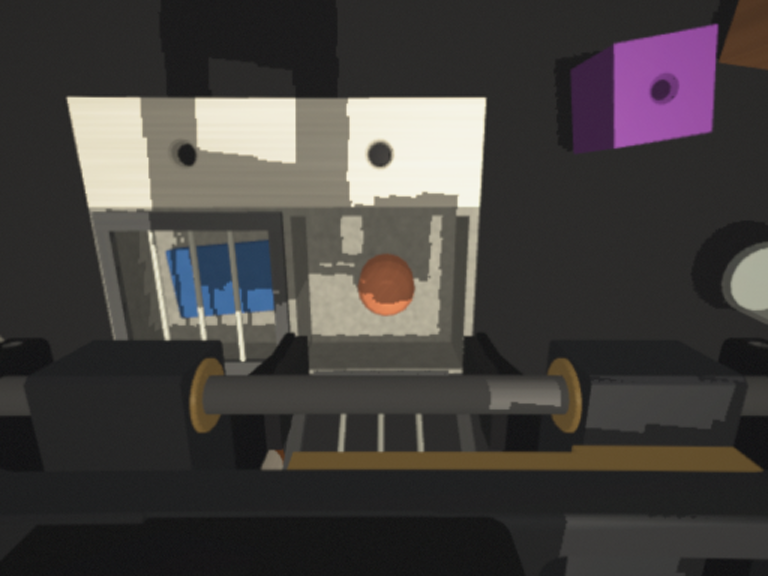

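Wrist view: the cap stands free at (387,284) in the left bay, with the lid leaning back behind it and the right lid shut. I'll fit its outline for the exact position.

```bash
python3 - <<'E'
from h import *
from scipy.optimize import least_squares
s=read_state();c=capture("wrist");R=np.array(s["tcp_rot"]);P=np.array(s["position"])
d=trace("wrist","cap")[0]; m=np.argwhere(d["pixels"]); t=np.array([m.min(0),m.max(0)+1]).ravel(); print(t)
def sil(x):
    q=np.array([proj(c,(x[0]+r*np.cos(a),x[1]+r*np.sin(a),z)) for z,r in ((.008,.022),(.04,.022),(.049,.015),(.054,.005)) for a in np.arange(0,6.28,.2)])
    return np.r_[q.min(0),q.max(0)]-t
r=least_squares(sil,[.613,.065]); print(r.x,r.fun,R.T@(np.append(r.x,.034)-P)*100)
for d in trace("wrist","bay_l")[:1]: print(d["bbox"])
for k,px in dict(Lwall=(270,308),Rwall=(270,438)).items(): print(k,pt(c,(px[0]/1.5,px[1]/1.5),.008))
E
```

```text
[169 238 211 276]
[0.61800527 0.06719939] [-0.16269771 -0.31631063  0.17291254  0.31649997] [-9.62395841e-01 -2.74365881e-03  1.66560969e+01]
[45.6, 60.4, 279.4, 251.8]
Lwall [0.61492191 0.00252621 0.008     ]
Rwall [0.60696369 0.10979011 0.008     ]
```

```bash
python3 -m jog '[{"tx":-0.85,"ty":0,"tz":2,"roll":0,"jaw":0.75},{"tx":0,"ty":0,"tz":3,"roll":0,"jaw":0.75},{"tx":0,"ty":0,"tz":3,"roll":0,"jaw":0.75},{"tx":0,"ty":0,"tz":2.5,"roll":0,"jaw":0.75},{"tx":0,"ty":0,"tz":2,"roll":0,"jaw":0.75},{"tx":0,"ty":0,"tz":1,"roll":0,"jaw":0.75},{"tx":0,"ty":0,"tz":0,"roll":0,"jaw":0.75}]'; python3 -m jog '[{"tx":0,"ty":0,"tz":1,"roll":0,"jaw":0.75},{"tx":0,"ty":0,"tz":1,"roll":0,"jaw":0.75},{"tx":0,"ty":0,"tz":0.8,"roll":0,"jaw":0.75},{"tx":0,"ty":0,"tz":0,"roll":0,"jaw":0.6},{"tx":0,"ty":0,"tz":0,"roll":0,"jaw":0.4},{"tx":0,"ty":0,"tz":0,"roll":0,"jaw":0.3},{"tx":0,"ty":0,"tz":0,"roll":0,"jaw":0.3},{"tx":0,"ty":0,"tz":0,"roll":0,"jaw":0.3}]'; python3 -m jog '[{"tx":0,"ty":0,"tz":0,"roll":0,"jaw":0.3},{"tx":0,"ty":0,"tz":0,"roll":0,"jaw":0.3},{"tx":0,"ty":0,"tz":0,"roll":0,"jaw":0.3}]'
```

```text
time_s: 18.05
position: [0.6168, 0.0661, 0.0642]
tcp_rot: [[-0.997, -0.073, -0.003], [-0.073, 0.997, 0.0], [0.003, 0.0, -1.0]]
force: [0.2, 0.1, 0.6]
opening: 0.751
grasp_force: 0.0
time_s: 18.85
position: [0.618, 0.0659, 0.038]
tcp_rot: [[-0.997, -0.073, 0.001], [-0.073, 0.997, 0.0], [-0.001, -0.0, -1.0]]
force: [-0.3, -0.2, 0.0]
opening: 0.492
grasp_force: 30.0
time_s: 19.15
position: [0.618, 0.0659, 0.0379]
tcp_rot: [[-0.997, -0.073, 0.001], [-0.073, 0.997, 0.0], [-0.001, -0.0, -1.0]]
force: [-0.1, 0.4, 2.2]
opening: 0.492
grasp_force: 30.0
```

```bash
python3 -m jog '[{"tx":0,"ty":0,"tz":-0.5,"roll":0,"jaw":0.3},{"tx":0,"ty":0,"tz":-1.2,"roll":0,"jaw":0.3},{"tx":0,"ty":0,"tz":-2,"roll":0,"jaw":0.3},{"tx":0,"ty":0,"tz":-2.5,"roll":0,"jaw":0.3},{"tx":0,"ty":0,"tz":-2.5,"roll":0,"jaw":0.3},{"tx":0,"ty":0,"tz":-2.5,"roll":0,"jaw":0.3},{"tx":0,"ty":0,"tz":-1,"roll":0,"jaw":0.3},{"tx":0,"ty":0,"tz":0,"roll":0,"jaw":0.3}]'; python3 -m jog '[{"tx":2.05,"ty":-3.2,"tz":0,"roll":0,"jaw":0.3},{"tx":2.05,"ty":-3.2,"tz":0,"roll":0,"jaw":0.3},{"tx":2.05,"ty":-3.2,"tz":0,"roll":0,"jaw":0.3},{"tx":2.05,"ty":-3.2,"tz":0,"roll":0,"jaw":0.3},{"tx":2.05,"ty":-3.2,"tz":0,"roll":0,"jaw":0.3},{"tx":2.05,"ty":-3.2,"tz":0,"roll":0,"jaw":0.3},{"tx":2.05,"ty":-3.2,"tz":0,"roll":0,"jaw":0.3},{"tx":2.05,"ty":-3.2,"tz":0,"roll":0,"jaw":0.3}]'; python3 -m jog '[{"tx":2.05,"ty":-3.2,"tz":0,"roll":0,"jaw":0.3},{"tx":2.05,"ty":-3.2,"tz":0,"roll":0,"jaw":0.3},{"tx":2.05,"ty":-3.2,"tz":0,"roll":0,"jaw":0.3},{"tx":2.05,"ty":-3.2,"tz":0,"roll":0,"jaw":0.3},{"tx":0,"ty":0,"tz":0,"roll":0,"jaw":0.3},{"tx":0,"ty":0,"tz":0,"roll":0,"jaw":0.3},{"tx":0,"ty":0,"tz":0,"roll":0,"jaw":0.3}]'; python3 look.py w6.png coaster:0 cap:.128
```

```text
time_s: 19.95
position: [0.6187, 0.0658, 0.1616]
tcp_rot: [[-0.997, -0.073, 0.004], [-0.073, 0.997, -0.0], [-0.004, -0.001, -1.0]]
force: [0.3, -0.8, -0.7]
opening: 0.492
grasp_force: 30.0
time_s: 20.75
position: [0.4711, -0.2021, 0.1583]
tcp_rot: [[-0.997, -0.073, -0.002], [-0.073, 0.997, 0.002], [0.002, 0.002, -1.0]]
force: [0.2, -0.8, -1.1]
opening: 0.496
grasp_force: 30.0
time_s: 21.45
position: [0.4001, -0.3337, 0.1587]
tcp_rot: [[-0.997, -0.073, -0.002], [-0.073, 0.997, 0.002], [0.001, 0.003, -1.0]]
force: [0.5, -0.9, -1.4]
opening: 0.495
grasp_force: 30.0
t 21.45 [ 0.4001 -0.3337  0.1587] [[-0.997, -0.073, -0.002], [-0.073, 0.997, 0.002], [0.001, 0.003, -1.0]] 0.4954626863267916
coaster 0.76 [189.2 253.2] [ 0.4053 -0.3369  0.    ] tool cm [-0.52 -0.41 15.87]
coaster 0.16 [177.  474.7] [ 0.3734 -0.0942  0.    ] tool cm [ 0.88 24.03 15.93]
cap 0.8 [223.3 256.3] [ 0.3965 -0.3342  0.128 ] tool cm [ 0.36 -0.04  3.07]
```

View pics/w6.png

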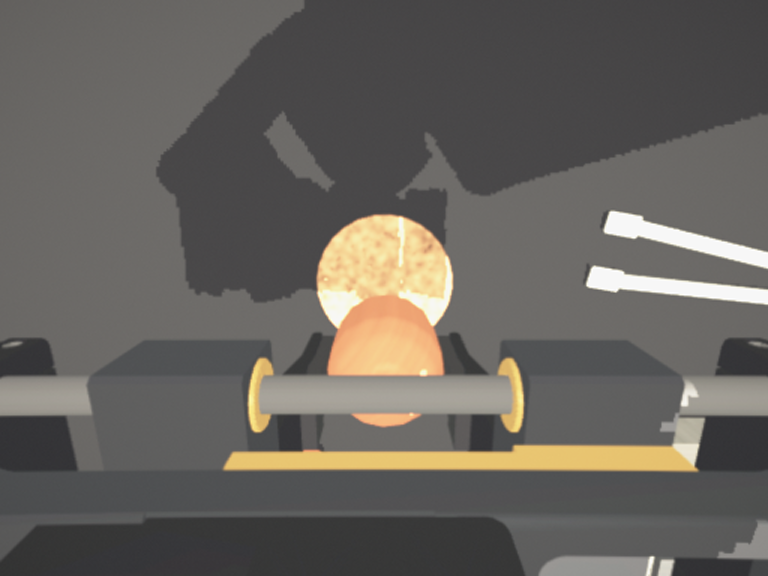

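The cap is held at (386,360) and the coaster lies directly below, centred near (385,280). They are aligned within a few mm against a 28 mm margin. I'll lower it.

```bash
python3 -m jog '[{"tx":-0.2,"ty":0,"tz":2,"roll":0,"jaw":0.3},{"tx":0,"ty":0,"tz":3,"roll":0,"jaw":0.3},{"tx":0,"ty":0,"tz":3,"roll":0,"jaw":0.3},{"tx":0,"ty":0,"tz":2,"roll":0,"jaw":0.3},{"tx":0,"ty":0,"tz":1,"roll":0,"jaw":0.3},{"tx":0,"ty":0,"tz":0.6,"roll":0,"jaw":0.3},{"tx":0,"ty":0,"tz":0,"roll":0,"jaw":0.3},{"tx":0,"ty":0,"tz":0,"roll":0,"jaw":0.3}]'
```

```text
time_s: 22.4
position: [0.403, -0.3353, 0.0443]
tcp_rot: [[-0.997, -0.073, 0.001], [-0.073, 0.997, -0.001], [-0.001, -0.001, -1.0]]
force: [1.0, -0.6, -1.2]
opening: 0.5
grasp_force: 30.0
```

```bash
python3 -m jog '[{"tx":0,"ty":0,"tz":0.4,"roll":0,"jaw":0.3},{"tx":0,"ty":0,"tz":0.3,"roll":0,"jaw":0.3},{"tx":0,"ty":0,"tz":0.1,"roll":0,"jaw":0.3},{"tx":0,"ty":0,"tz":0,"roll":0,"jaw":0.3},{"tx":0,"ty":0,"tz":0,"roll":0,"jaw":0.3}]'
```

```text
time_s: 22.9
position: [0.4024, -0.335, 0.0356]
tcp_rot: [[-0.997, -0.073, 0.0], [-0.073, 0.997, -0.0], [-0.0, -0.0, -1.0]]
force: [-0.0, -0.2, -0.9]
opening: 0.492
grasp_force: 30.0
```

```bash
python3 -m jog '[{"tx":0,"ty":0,"tz":0.1,"roll":0,"jaw":0.3},{"tx":0,"ty":0,"tz":0,"roll":0,"jaw":0.3},{"tx":0,"ty":0,"tz":0,"roll":0,"jaw":0.55},{"tx":0,"ty":0,"tz":0,"roll":0,"jaw":0.7},{"tx":0,"ty":0,"tz":0,"roll":0,"jaw":0.85},{"tx":0,"ty":0,"tz":0,"roll":0,"jaw":0.85},{"tx":0,"ty":0,"tz":0,"roll":0,"jaw":0.85},{"tx":0,"ty":0,"tz":0,"roll":0,"jaw":0.85}]'; python3 -m jog '[{"tx":0,"ty":0,"tz":-1,"roll":0,"jaw":0.85},{"tx":0,"ty":0,"tz":-2,"roll":0,"jaw":0.85},{"tx":0,"ty":0,"tz":-3,"roll":0,"jaw":0.85},{"tx":0,"ty":0,"tz":-4,"roll":0,"jaw":0.85},{"tx":0,"ty":0,"tz":-4,"roll":0,"jaw":0.85},{"tx":0,"ty":0,"tz":-3,"roll":0,"jaw":0.85},{"tx":0,"ty":0,"tz":0,"roll":0,"jaw":0.85},{"tx":0,"ty":0,"tz":0,"roll":0,"jaw":0.85}]'; python3 - <<'E'
from h import *
c=capture("scene"); save(c["img"],"final.png",1.5)
print([(round(d["p"],2),np.round(pt(c,d["point"],.005),3)) for d in landmark_of("scene","cap")[:2]])
E
```

```text
time_s: 23.7
position: [0.4025, -0.3349, 0.0345]
tcp_rot: [[-0.997, -0.073, -0.0], [-0.073, 0.997, 0.0], [0.0, 0.0, -1.0]]
force: [0.2, -0.8, 0.2]
opening: 0.833
grasp_force: 0.0
time_s: 24.5
position: [0.4025, -0.3349, 0.2056]
tcp_rot: [[-0.997, -0.073, 0.001], [-0.073, 0.997, -0.002], [-0.001, -0.002, -1.0]]
force: [-0.4, 0.5, -0.7]
opening: 0.851
grasp_force: 0.0
[(0.81, array([ 0.4  , -0.341,  0.005])), (0.53, array([0.624, 0.059, 0.005]))]
```

View pics/final.png

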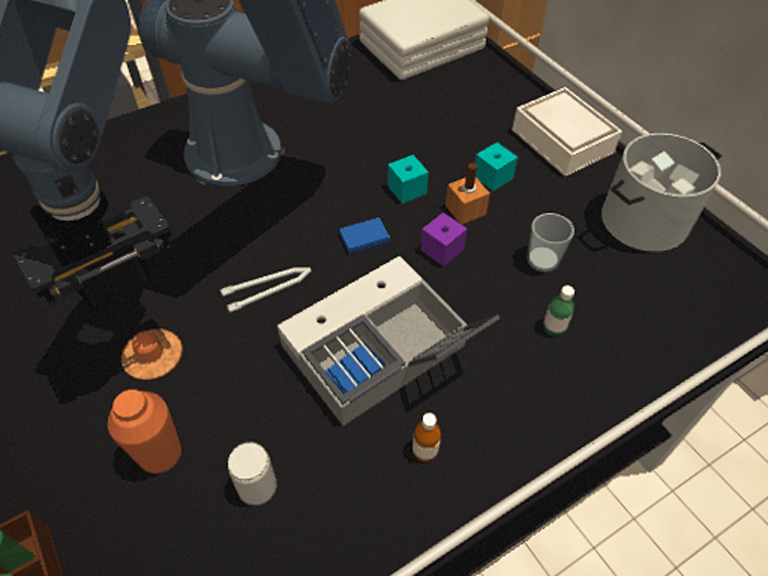

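The final view shows the cap upright on the coaster at (150,347) and the pin back in its stand at (470,180). The left lid is open, the right lid is shut, and the bystanders are where they were.

```bash
python3 -c "from rig import hand_in; print(hand_in())"
```

```text
the job is handed in; nothing more can be done
None
```

The job is handed in at about 25 s: the cap stands upright on the cork coaster, the pin is back in its stand, the left lid is open, the right one is shut, and nothing else looks disturbed in the last picture.

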